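Shut and fasten a medicine transport box

ROBOT

A 6-joint arm with a two-finger parallel gripper is mounted at the origin on the work surface. World frame = base frame: x ahead of the robot, y to its left, z up, the work surface at z = 0. Lengths are in mm, angles in degrees, forces in N, time in s.
With the tool pointing down it reaches from about 300 to 850 mm from the base axis. Payload 4.2 kg.
Tool frame: the origin (TCP) lies on the centre line of the jaws, within the pads' length; the fingertips stand 14 mm ahead of it and the grasp point (between the pads) lies 5 mm behind it (env.finger_overhang is the z of the fingertips in the tool frame, in mm); z points along the fingers, y is the line along which they close (so a half turn about z gives the same grasp; the last joint's range is limited). The gripper opens to 91 mm and grips with 3 to 60 N. Pads are 32 mm wide; open, the fingers measure 118 mm over their backs; the gripper's body (76 mm by 178 mm) begins 60 mm behind the grasp point.
Start: joints at [-68.125, 18.312, 89.639, -0, 72.044, -1.146], TCP at [224.873, -529.22, 227.976] pointing down, gripper open.
Joint ranges: [-177.97, 177.97], [-48.28, 115.42], [12.27, 149.76], [-77.06, 257.06], [2.81, 150.46], [-146.56, 146.56]. Speed limits (degrees/s): [147.25, 147.25, 180, 180, 180, 180].

INTERFACE

Orientations are given as [roll, pitch, yaw] about the fixed x, y, z axes, in that order (R = Rz(yaw) Ry(pitch) Rx(roll)).
In Python, from workcell import sensors, viewer, env gives the robot as it stands. The module is installed in compiled form; this text tells all that it offers.
- The arm moves only by the tool step_arm, never from a script. Its argument "plan" is one flat list of numbers, 6 for each row, row after row: the shift along the tool's x, y, z in cm, then the turn, a rotation vector about the tool's x, y, z in rad. In form: [x, y, z, wx, wy, wz, x, y, z, wx, wy, wz, ...]. A call has 1 to 5 rows; each row shifts and turns the commanded pose from where the row before left it, along the tool's axes as they then stand; what a row does not reach is not made up. A row lasts 1/12 s, in which the tool goes at most 41.7 mm and 7.16 degrees, less where a joint would pass 70% of its speed; a pose out of reach is approached as far as the arm can. A call is refused whole if a number of a shift passes 4.17 or a number of a turn 0.125, either way. A call with a gripper value outside its range is refused whole. "hand" is the finger opening in cm, from 0 to 9.12, set as the call begins (left out, the last holds). The fingers move at their own pace and stop on an object; "newtons" is the grip in N (left out, the last holds). Time passes only in rows, so rows that do not move let the fingers close. It gives the time, the measured TCP pose, the force, the opening and the grip force at its end, in the units of the state.
- sensors.state(): the state, without advancing time (a new reading comes with each control period).
- viewer.grab_frame(name): name is "scene" or "top"; returns a dict with "img" (384x512x3 uint8, red, green, blue), "fx", "fy", "cx", "cy" (pixels), "position" and "attitude" of the camera in the world. Camera axes: x right, y down, z forward; pixel columns grow to the right and rows downward; lengths in mm; the calibration is good to about 2 mm. A picture is of the moment at which its call begins. There is no depth.
- env.job_done(): hands the job in; it is judged then, once.
Trained networks look in a picture, given as the dict that the camera call returned (one of the last four; its "shot" number tells which), for a name from the list of things; names that differ only in an ending like _2 or _b are one class to them, and where a whole thing is asked for, a point or a joint stands for the part that bears it (a point fixed in the world has none). Each returns a list of dicts, best first, with "score" (0 to 1); they miss things now and then, are a little off and sometimes report something else, mostly with a low value. They report only what shows in the picture. A call takes as long as a camera call.
- viewer.boxes_of(name, picture): "location" ([column, row] in pixels, amid what is visible of it).
- viewer.pinpoint(name, picture): "location" ([column, row] in pixels: a listed point, or the origin of a listed thing).
The state is a dict: "time_s": time; "qpos": joint angles; "qvel": joint speeds; "effort": joint torques, N m; "ee_pos": TCP position; "ee_rot": TCP orientation; "force": force on the tool from outside, world axes, zero at the start; "torque": the same for the moment, N m; "gripper_width": finger opening in mm; "gripper_force": force on a finger pad.
Only numpy, scipy, OpenCV 4.12 (cv2) and the standard library are available. Lean on these libraries where they do the work, as an engineer would, in place of code of your own. Each camera call takes 0.05 s, during which the arm holds its last target. There are 200 camera calls.

TASK

The transport box is packed: shut its lid down on the seal, then swing the fastener's handle round so that it climbs the cam on the lid and drops into the notch behind it, and bring it on until it bears against the end stop. Do it with a light, feeling hand: do not press hard on the lid or drive the handle hard into its stop. Then let go, and leave the stock standing around the box as it is.

Things in the scene. Friction and masses are not known exactly. Their poses are not given: they have to be found in the camera images.
- carrier: The packed insulated transport box, pale grey plastic, 260 deep x 340 wide x 150 mm high without its lid; it stands fast. Origin: centre of its underside; z up, x from its front to its hinge side, y along the front to the robot's left. A boss on the front (x -127 to -186, y +-55, top at z 165) carries the fastener: spindle at x -156, y 0, its cap nut up to z 261.
- lid_press (a point): Thin rubber pad on the upper face of the lid (slab 260 x 340 x 30 mm), 25 mm behind its front edge, 100 mm right (box -y) of its middle; moves with it. Hinge axis: along y at box x +135, z 152 mm, level with the lid's underside; it is 240 mm from it and at z 182 in the box frame when shut. Starts open 0.28 to 0.6 rad and stays where left; to push: 2 to 5 N, on the seal (last 4 mm) up to 12 N, then a hard stop (keep below 25 N).
- keeper_seat (a point): On the lid's upper face, the nominal middle of the cast keeper: a cam ramp 27 mm long rising from its box +y side to a crest 12.5 mm high, behind it a notch 14 mm wide with its floor 6 mm high, then an end stop 20 mm high. The keeper is screwed through slots and sits up to 8 mm to either side along y, so the angle at which the handle drops is not known exactly.
- handle (a joint): Turn of the handle about its upright spindle, rad, clockwise seen from above: at 0 the lever points straight out from the box front (box -x), at 1.57 along it to box +y. Starts at -0.3 to 0.3, clear of the lid. Its tongue meets the cam at 0.55 to 1.0, drops at 1.3 to 1.75 and meets the stop at 1.38 to 1.78. There push on the lever with 3 to 12 N; 20 N damages the cast stop.
- rise (a joint): Lift of the whole handle up its spindle, m: 0 = down (at the start, and again when home in the notch), about 0.0055 on the crest. A spring pushes it down with 15 N at rest and 24 N on the crest, so it climbs only as the cam raises it and drops by itself if it is not held up. Climbing takes a sideways push at the grip point of 6 to 12 N; before the cam the handle turns with 2 N.
- handle_pivot (a point): On the spindle axis at the height of the lever's middle, 223 mm above the bench when the handle is down.
- handle_grip (a point): Centre of the lever where it is pushed or held, 82 mm from the spindle axis. The lever is a plain steel bar 14 mm wide and 14 mm high, with a round end 20 mm wide centred 97 mm from the axis. The point's -x axis points outward along the lever, z up. It rises with the handle. Below the lever is at least 33 mm of free room, only the spindle stands as high.
- stock_bin: Bystander: open-fronted blue picking bin with white dropper bottles, 180 x 140 x 100 mm, left of the box. Origin: centre of its underside.
- syrup_bottle: Bystander: amber bottle, 56 mm across, 125 mm high, right of the box near its front. Origin: centre of its underside.
- medicine_carton: Bystander: white medicine carton with coloured bands, 55 x 90 x 75 mm, right of the box. Origin: centre of its underside.

How it is judged:
By the outcome, as a careful person would: the job done as asked, in the order asked, and still so for the second after the job is handed in, with the robot touching nothing.
It also fails if it takes over 72 s, if anything falls off the work surface, if the arm or the gripper's body presses on something with over 40 N, if the wrist force passes 120 N, or if a joint passes its speed limit or range.

## Working session

There is one attempt and no reset: what is moved stays moved. The work goes in short steps, Python scripts to look and compute and a tool call to move; the robot and the scene stay as the last step left them, time stands still between calls to the robot, and variables do not carry over. Pictures are saved under pics/ and viewed, at most 10 in all, crops included, and the job is handed in when it is done.

Besides the shell and the picture viewer there is one more tool, called after "Call:" as a command line: name --argument value ..., lists and objects as JSON in quotes. step_arm: Moves the arm, as the interface text tells. Its arguments: {"type":"object","properties":{"plan":{"type":"array","items":{"type":"number"}},"hand":{"type":"number"},"newtons":{"type":"number"}},"required":["plan"]}

```bash
mkdir -p pics; cat > h.py <<'E'
import numpy as np, cv2
from scipy.spatial.transform import Rotation as R
from workcell import sensors, viewer, env
def ray(p,px):
    d=np.array([(px[0]-p['cx'])/p['fx'],(px[1]-p['cy'])/p['fy'],1.])
    a=np.array(p['attitude'],float)
    M=a if a.shape==(3,3) else R.from_euler('xyz',a,degrees=True).as_matrix()
    return np.array(p['position'],float),M@d
def atz(p,px,z):
    o,d=ray(p,px); return o+d*(z-o[2])/d[2]
def tri(rs):
    A=np.zeros((3,3));b=np.zeros(3)
    for o,d in rs:
        d=d/np.linalg.norm(d);P=np.eye(3)-np.outer(d,d);A+=P;b+=P@o
    x=np.linalg.solve(A,b)
    return x,[round(float(np.linalg.norm(np.cross(x-o,d/np.linalg.norm(d)))),1) for o,d in rs]
def save(p,n): cv2.imwrite('pics/'+n,p['img'][:,:,::-1])
E
python3 - <<'E'
from h import *
s=sensors.state();print(s)
P={n:viewer.grab_frame(n) for n in('scene','top')}
for n in P:
    p=P[n];save(p,n+'1.png');print(n,p['position'],p['attitude'],p['fx'])
for k in 'carrier lid_press keeper_seat handle_pivot handle_grip stock_bin syrup_bottle medicine_carton'.split():
    rs=[]
    for n in P:
        r=viewer.pinpoint(k,P[n])
        print(k,n,[(np.round(q['location'],1).tolist(),round(q['score'],2)) for q in r[:2]])
        if r: rs.append(ray(P[n],r[0]['location']))
    if len(rs)==2: print('   ',tri(rs))
E
```

```text
{'time_s': 0.0, 'qpos': array([-6.81243432e+01,  1.83505777e+01,  8.97056884e+01, -1.84944734e-03,
        7.20441170e+01, -1.14458576e+00]), 'qvel': array([ 0.07585099, -0.00167668, -0.01707938, -0.05649324,  0.06206556,
       -0.04700687]), 'effort': array([ 2.43333132e-03, -4.12449324e+01, -2.31970668e+01,  7.28418888e-02,
        4.57112887e-02, -1.72640903e-04]), 'ee_pos': array([ 224.68279996, -528.76469953,  227.13578666]), 'ee_rot': array([-1.79899602e+02, -2.47181039e-04,  2.30208141e+01]), 'force': array([-0.09271081, -0.41494469,  0.55020126]), 'torque': array([-0.02554484, -0.05832083, -0.02525502]), 'gripper_force': 0.0, 'gripper_width': 91.68145849948016}
scene [222.2163044  849.7353435  827.09695676] [-126.52446932   -0.33982208 -157.21485054] 423.00648603324316
top [ 468.69940032   36.59944252 1381.50599658] [-1.74421797e+02  6.51920498e-04 -8.86393490e+01] 473.59161644457356
carrier scene [([231.9, 200.8], 0.75)]
carrier top []
lid_press scene [([263.2, 115.6], 0.68), ([243.2, 284.8], 0.24)]
lid_press top [([347.6, 171.1], 0.84)]
    (array([ 624.10614972, -181.6790
[... 189 characters left out ...]
ndle_pivot scene [([287.1, 150.3], 0.78)]
handle_pivot top [([303.5, 208.6], 0.59)]
    (array([525.23630712, -85.0050389 , 227.26037751]), [6.0, 6.0])
handle_grip scene [([311.5, 159.6], 0.85)]
handle_grip top [([308.6, 242.6], 0.7)]
    (array([450.608437  , -98.41885718, 207.85060587]), [2.0, 2.0])
stock_bin scene [([242.8, 287.1], 0.93)]
stock_bin top [([196.1, 214.7], 0.68), ([371.6, 240.8], 0.66)]
    (array([519.94486756, 207.6336435 , -10.54166115]), [1.6, 1.6])
syrup_bottle scene [([323.2, 182.8], 0.81)]
syrup_bottle top [([373.5, 242.8], 0.6)]
    (array([ 452.56794184, -313.23850358,  -13.14894883]), [3.9, 3.9])
medicine_carton scene []
medicine_carton top [([303.4, 209.8], 0.17)]
```

```bash
python3 - <<'E'
import cv2,numpy as np
a=cv2.imread('pics/scene1.png');b=cv2.imread('pics/top1.png')
a=cv2.resize(a[60:320,130:430],None,fx=1.33,fy=1.5);b=cv2.resize(b[60:320,150:450],None,fx=1.33,fy=1.5)
cv2.imwrite('pics/both.png',np.hstack([a,b]))
E
```

```text
(no output)
```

View pics/both.png

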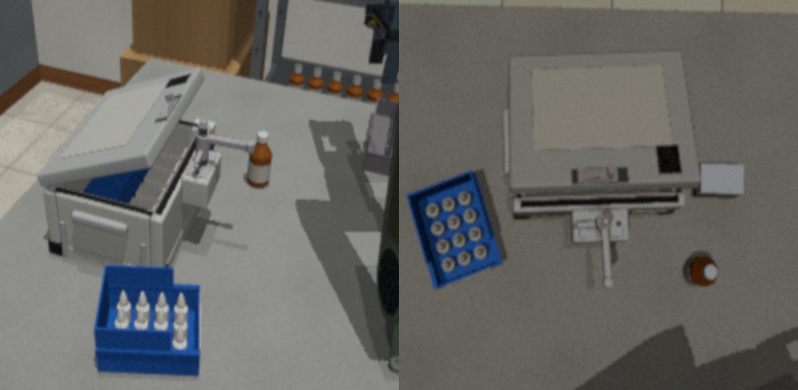

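The picture shows the lid open, with its pad at top (348,171), the keeper at (306,176) and the pivot at (304,209). The lever points out towards the robot at (308,243). The bottle, carton and bin stand clear of it. Next I fit the box pose.

```bash
cat > fit.py <<'E'
from h import *
from scipy.optimize import least_squares
def proj(p,X):
    a=np.array(p['attitude'],float);M=R.from_euler('xyz',a,degrees=True).as_matrix()
    c=M.T@(np.array(X)-np.array(p['position']));return np.array([p['cx']+p['fx']*c[0]/c[2],p['cy']+p['fy']*c[1]/c[2]])
def pts(v):
    x,y,w,t,h,kx,ky=v
    W=lambda a,b,c:np.array([x+np.cos(w)*a-np.sin(w)*b,y+np.sin(w)*a+np.cos(w)*b,c])
    L=lambda r,b:W(135-r*np.cos(t)+30*np.sin(t),b,152+r*np.sin(t)+30*np.cos(t))
    return dict(carrier=W(0,0,0),lid_press=L(240,-100),keeper_seat=L(kx,ky),handle_pivot=W(-156,0,223),
      handle_grip=W(-156-82*np.cos(h),82*np.sin(h),223),_L=L,_W=W)
def fit(n=2,show=True):
    obs=[]
    for i in range(n):
        for c in('scene','top'):
            p=viewer.grab_frame(c)
            for k in('carrier','lid_press','keeper_seat','handle_pivot','handle_grip'):
                r=viewer.pinpoint(k,p)
                if r and r[0]['score']>.35: obs.append((p,k,np.array(r[0]['location'])))
    f=lambda v:np.concatenate([(proj(p,pts(v)[k])-u)*(0.3 if k=='carrier' else 1) for p,k,u in obs]+[np.array([(v[6])/8])])
    s=least_squares(f,[680,-85,0,.35,0,240,0],loss='soft_l1',x_scale=[10,10,.1,.1,.1,10,10])
    if show:
        for p,k,u in obs: print(k,np.round(proj(p,pts(s.x)[k])-u,1),int(p['position'][2]))
    return s.x
E
python3 - <<'E'
from fit import *
v=fit(3);print(np.round(v,3));q=pts(v)
for k in q:
    if k[0]!='_':print(k,np.round(q[k],1))
p=viewer.grab_frame('top')
a=atz(p,(235,186.7),240);b=atz(p,(374.1,184.7),240);print('lid edge',a,b,'yaw',np.arctan2(b[0]-a[0],a[1]-b[1]))
img=p['img'].copy()
L,W=q['_L'],q['_W']
t=lambda X:tuple(int(i*2) for i in proj(p,X))
im=cv2.resize(img[:,:,::-1],None,fx=2,fy=2)
for poly in ([L(5,-170),L(5,170),L(265,170),L(265,-170)],[W(-127,55,165),W(-186,55,165),W(-186,-55,165),W(-127,-55,165)],[W(-130,170,150),W(-130,-170,150)]):
    cv2.polylines(im,[np.array([t(X) for X in poly])],True,(0,0,255),1)
cv2.imwrite('pics/ov.png',im[150:640,380:860])
E
```

```text
carrier [ 3.7 -0.1] 827
lid_press [ 0.2 -2.7] 827
keeper_seat [-0.3  2.2] 827
handle_pivot [-2.  -0.5] 827
handle_grip [1.3 0.2] 827
carrier [-15.6 -18.7] 1381
lid_press [-2.3 -0.5] 1381
keeper_seat [0.5 0.3] 1381
handle_pivot [-0.2 -0.3] 1381
handle_grip [-1.5 -0.5] 1381
carrier [ 2.1 -1.1] 827
lid_press [-0.  -0.1] 827
keeper_seat [-0.8 -0.7] 827
handle_pivot [-0.1 -2.3] 827
lid_press [-0.   1.8] 1381
keeper_seat [0.3 0.8] 1381
handle_pivot [-0.7  0.3] 1381
handle_grip [0.9 1.8] 1381
carrier [-1.4 -0.5] 827
lid_press [ 3.2 -1.5] 827
keeper_seat [0.1 0.4] 827
handle_pivot [-39.  -29.8] 827
handle_grip [2.2 0.4] 827
lid_press [-0.4 -0.5] 1381
keeper_seat [-0.3 -0.2] 1381
handle_pivot [ 2.6 -1.2] 1381
[ 6.84300e+02 -7.20710e+01  9.80000e-02  3.92000e-01  5.70000e-02
  2.45858e+02 -6.12500e+00]
carrier [684.3 -72.1   0. ]
lid_press [ 619.1 -179.   271.3]
keeper_seat [604.5 -86.1 273.6]
handle_pivot [529.1 -87.4 223. ]
handle_grip [447.1 -90.7 223. ]
lid edge [579.43707779  84.62108129 240.        ] [ 592.30650971 -252.16839694  240.        ] yaw 0.03819351376546993
```

View pics/ov.png

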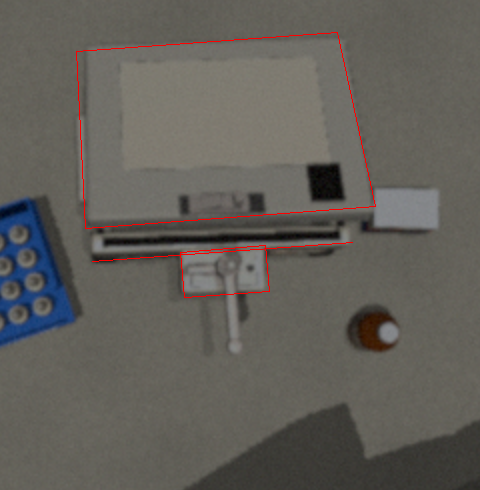

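Yaw from the edges is about 0.045, so the box centre is near (685,-80) and the pad near (616,-183,270). I raise, traverse above the pad with the fingers closed, then turn to yaw 90.

Call:
step_arm --plan '[0, 0, -4, 0, 0, 0, 0, 0, -4, 0, 0, 0, 0, 0, -3, 0, 0, 0, 3.5, -1.2, 0, 0, 0, 0, 3.5, -1.2, 0, 0, 0, 0]' --hand 0 --newtons 20

```text
time_s: 3.17
ee_pos: [280.0, -480.9, 340.4]
ee_rot: [179.7, -0.0, 22.8]
force: [0.2, -0.5, -0.3]
gripper_width: 60.6
gripper_force: 0.0
```

Call:
step_arm --plan '[3.5, -1.2, 0, 0, 0, 0, 3.5, -1.2, 0, 0, 0, 0, 3.5, -1.2, 0, 0, 0, 0, 3.5, -1.2, 0, 0, 0, 0, 3.5, -1.2, 0, 0, 0, 0]'

```text
time_s: 3.58
ee_pos: [418.5, -354.7, 338.2]
ee_rot: [180.0, -0.0, 23.0]
force: [0.5, -0.0, -0.2]
gripper_width: 27.4
gripper_force: 0.0
```

Call:
step_arm --plan '[3.5, -1.2, 0, 0, 0, 0, 3.5, -1.2, 0, 0, 0, 0, 3.5, -1.2, 0, 0, 0, 0, 3.5, -1.2, 0, 0, 0, 0, 3.5, -1.2, 0, 0, 0, 0]'

```text
time_s: 4.0
ee_pos: [556.2, -230.9, 338.1]
ee_rot: [180.0, -0.0, 23.0]
force: [0.8, -0.3, 0.4]
gripper_width: 0.7
gripper_force: 0.0
```

Call:
step_arm --plan '[0, 0, 0, 0, 0, -0.11, 0, 0, 0, 0, 0, -0.11, 0, 0, 0, 0, 0, -0.11, 0, 0, 0, 0, 0, -0.11, 0, 0, 0, 0, 0, -0.11]'

```text
time_s: 4.42
ee_pos: [555.2, -232.2, 337.8]
ee_rot: [-180.0, 0.0, 54.9]
force: [-0.0, 0.3, 0.6]
gripper_width: 0.5
gripper_force: 0.0
```

Call:
step_arm --plan '[0, 0, 0, 0, 0, -0.11, 0, 0, 0, 0, 0, -0.11, 0, 0, 0, 0, 0, -0.11, 0, 0, 0, 0, 0, -0.11, 0, 0, 0, 0, 0, -0.11]'

```text
time_s: 4.83
ee_pos: [555.1, -232.4, 337.9]
ee_rot: [-180.0, 0.0, 86.4]
force: [-0.4, -0.3, 0.1]
gripper_width: 0.5
gripper_force: 0.0
```

Call:
step_arm --plan '[2.6, 2.7, 0, 0, 0, 0, 2.6, 2.7, 0, 0, 0, 0, 0, 0, 2, 0, 0, -0.1, 0, 0, 1, 0, 0, 0, 0, 0, 0, 0, 0, 0]'

```text
time_s: 5.25
ee_pos: [611.2, -183.9, 304.7]
ee_rot: [-179.6, -0.1, 91.7]
force: [0.5, -1.1, 0.2]
gripper_width: 0.4
gripper_force: 0.0
```

```bash
python3 - <<'E'
from h import *
print(sensors.state()['ee_pos'])
a=viewer.grab_frame('scene');b=viewer.grab_frame('top')
i=cv2.resize(a['img'][80:210,190:340],None,fx=2.66,fy=3);j=cv2.resize(b['img'][110:240,250:400],None,fx=2.66,fy=3)
cv2.imwrite('pics/c2.png',np.hstack([i,j])[:,:,::-1])
E
```

```text
[ 611.23102368 -183.86415682  304.6898523 ]
```

View pics/c2.png

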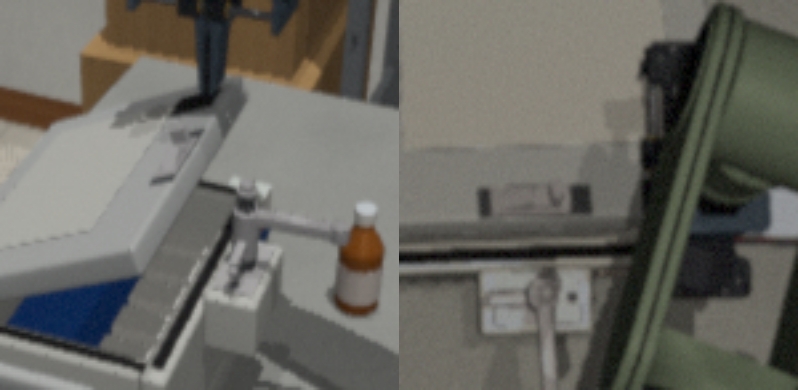

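The fingertips stand right above the black pad (scene crop near (205,97)). I descend until there is contact.

Call:
step_arm --plan '[0, 0, 0.4, 0, 0, 0, 0, 0, 0.4, 0, 0, 0, 0, 0, 0.3, 0, 0, 0, 0, 0, 0.3, 0, 0, 0, 0, 0, 0, 0, 0, 0]'

```text
time_s: 5.77
ee_pos: [612.1, -184.4, 293.4]
ee_rot: [-179.9, -0.0, 91.7]
force: [0.2, -0.4, -0.3]
gripper_width: 0.1
gripper_force: 0.0
```

Call:
step_arm --plan '[0, 0, 0.2, 0, 0, 0, 0, 0, 0.2, 0, 0, 0, 0, 0, 0.2, 0, 0, 0, 0, 0, 0.2, 0, 0, 0, 0, 0, 0, 0, 0, 0]'

```text
time_s: 6.18
ee_pos: [612.5, -184.3, 285.6]
ee_rot: [-180.0, 0.0, 91.8]
force: [-0.3, -0.2, 0.9]
gripper_width: 0.6
gripper_force: 0.3
```

Call:
step_arm --plan '[0, 0, 0.2, 0, 0, 0, 0, 0, 0.2, 0, 0, 0, 0, 0, 0.2, 0, 0, 0, 0, 0, 0.2, 0, 0, 0, 0, 0, 0, 0, 0, 0]'

```text
time_s: 6.6
ee_pos: [612.4, -184.2, 277.3]
ee_rot: [-180.0, -0.0, 91.8]
force: [-0.3, -0.6, -0.2]
gripper_width: 0.4
gripper_force: 0.1
```

Call:
step_arm --plan '[0, 0, 0.2, 0, 0, 0, 0, 0, 0.2, 0, 0, 0, 0, 0, 0.2, 0, 0, 0, 0, 0, 0.2, 0, 0, 0, 0, 0, 0, 0, 0, 0]'

```text
time_s: 7.02
ee_pos: [612.4, -184.2, 269.3]
ee_rot: [-180.0, -0.0, 91.8]
force: [0.2, 0.7, -0.0]
gripper_width: 0.7
gripper_force: 0.1
```

Call:
step_arm --plan '[0, 0, 0.2, 0, 0, 0, 0, 0, 0.2, 0, 0, 0, 0, 0, 0.2, 0, 0, 0, 0, 0, 0.2, 0, 0, 0, 0, 0, 0, 0, 0, 0]'

```text
time_s: 7.43
ee_pos: [612.4, -184.2, 261.3]
ee_rot: [-180.0, -0.0, 91.8]
force: [0.9, 0.1, -0.2]
gripper_width: 0.9
gripper_force: 0.1
```

```bash
python3 - <<'E'
from h import *
a=viewer.grab_frame('scene')
for k in('lid_press','keeper_seat'):print(k,viewer.pinpoint(k,a))
cv2.imwrite('pics/c3.png',cv2.resize(a['img'][70:200,190:340],None,fx=4,fy=4)[:,:,::-1])
E
```

```text
lid_press [{'location': [265.6, 122.8], 'score': 0.89}]
keeper_seat [{'location': [261.3, 138.2], 'score': 0.84}]
```

View pics/c3.png

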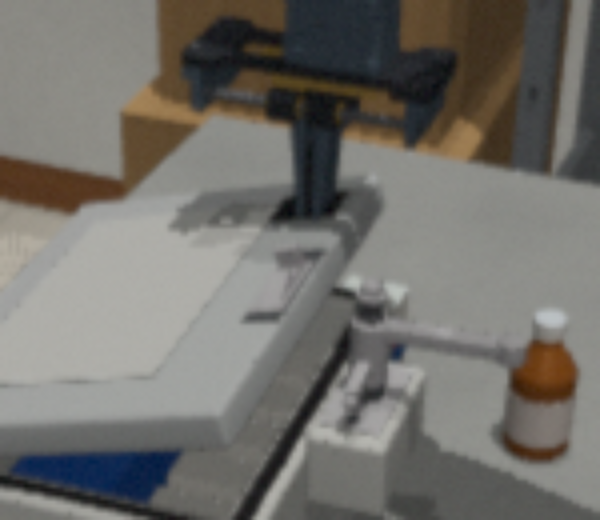

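The lid is following the finger: the keeper moved from row 126 to 138. I continue along its arc.

Call:
step_arm --plan '[0, -0.1, 0.3, 0, 0, 0, 0, -0.1, 0.3, 0, 0, 0, 0, -0.1, 0.3, 0, 0, 0, 0, -0.1, 0.3, 0, 0, 0, 0, -0.1, 0.3, 0, 0, 0]'

```text
time_s: 8.0
ee_pos: [607.3, -184.5, 246.6]
ee_rot: [-180.0, 0.0, 91.8]
force: [-0.4, -0.4, 0.8]
gripper_width: 0.6
gripper_force: 0.5
```

Call:
step_arm --plan '[0, -0.1, 0.3, 0, 0, 0, 0, -0.1, 0.3, 0, 0, 0, 0, -0.1, 0.3, 0, 0, 0, 0, -0.1, 0.3, 0, 0, 0, 0, -0.1, 0.3, 0, 0, 0]'

```text
time_s: 8.42
ee_pos: [602.6, -184.7, 231.7]
ee_rot: [180.0, 0.0, 91.8]
force: [1.2, 0.0, -0.1]
gripper_width: 0.4
gripper_force: 0.5
```

Call:
step_arm --plan '[0, -0.1, 0.3, 0, 0, 0, 0, -0.1, 0.3, 0, 0, 0, 0, -0.1, 0.3, 0, 0, 0, 0, -0.1, 0.3, 0, 0, 0, 0, -0.1, 0.3, 0, 0, 0]'

```text
time_s: 8.83
ee_pos: [597.5, -184.6, 216.6]
ee_rot: [180.0, -0.0, 91.8]
force: [-0.1, -0.2, 0.7]
gripper_width: 0.3
gripper_force: 0.4
```

```bash
python3 - <<'E'
from h import *
a=viewer.grab_frame('scene')
for k in('lid_press','keeper_seat'):print(k,viewer.pinpoint(k,a))
for i in range(5):
    a=viewer.grab_frame('scene');s=sensors.state();print(s['force'].round(1),s['torque'].round(2),s['ee_pos'].round(1))
cv2.imwrite('pics/c4.png',cv2.resize(a['img'][70:200,190:340],None,fx=4,fy=4)[:,:,::-1])
E
```

```text
lid_press [{'location': [265.7, 155.2], 'score': 0.64}, {'location': [271.9, 137.9], 'score': 0.55}]
keeper_seat [{'location': [266.8, 152.8], 'score': 0.68}]
[-0.6  0.8 -0.1] [-0.02 -0.12  0.04] [ 597.3 -184.7  216.7]
[-0.6  0.4  0. ] [ 0.01 -0.09  0.06] [ 597.4 -184.7  216.8]
[-0.1  0.  -0.4] [ 0.02 -0.07  0.02] [ 597.6 -184.8  217. ]
[-1.3  0.  -0.7] [-0.03 -0.11  0.02] [ 597.6 -184.8  217. ]
[ 0.   0.  -0.9] [-0.04 -0.1   0.03] [ 597.6 -184.8  217.1]
```

View pics/c4.png

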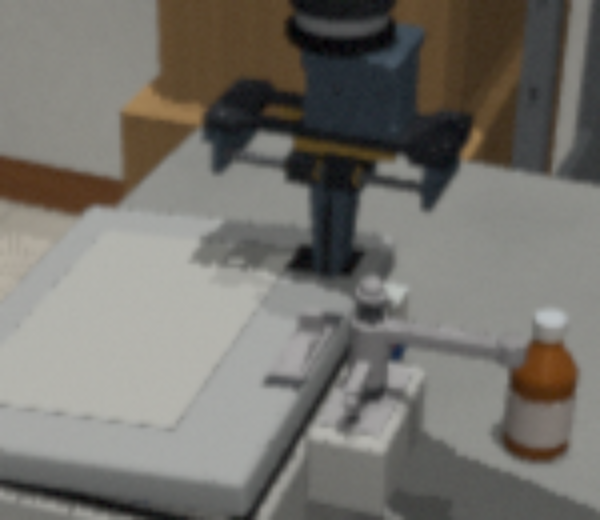

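The lid has followed down and is nearly shut. I go slower from here.

Call:
step_arm --plan '[0, -0.1, 0.3, 0, 0, 0, 0, -0.1, 0.3, 0, 0, 0, 0, -0.1, 0.3, 0, 0, 0, 0, -0.1, 0.3, 0, 0, 0, 0, 0, 0, 0, 0, 0]'

```text
time_s: 9.65
ee_pos: [592.8, -184.7, 203.9]
ee_rot: [-179.9, -0.0, 91.8]
force: [0.3, -0.5, 0.0]
gripper_width: 0.4
gripper_force: 0.0
```

Call:
step_arm --plan '[0, 0, 0.1, 0, 0, 0, 0, 0, 0.1, 0, 0, 0, 0, 0, 0.1, 0, 0, 0, 0, 0, 0.1, 0, 0, 0, 0, 0, 0, 0, 0, 0]'

```text
time_s: 10.07
ee_pos: [593.5, -184.9, 200.8]
ee_rot: [-180.0, 0.0, 91.8]
force: [0.0, -0.1, -0.0]
gripper_width: 0.2
gripper_force: 0.0
```

Call:
step_arm --plan '[0, 0, 0.1, 0, 0, 0, 0, 0, 0.1, 0, 0, 0, 0, 0, 0, 0, 0, 0]'

```text
time_s: 10.32
ee_pos: [593.6, -184.9, 198.8]
ee_rot: [-180.0, 0.0, 91.8]
force: [-0.1, 0.1, 0.3]
gripper_width: 0.3
gripper_force: 0.0
```

Call:
step_arm --plan '[0, 0, 0.1, 0, 0, 0, 0, 0, 0, 0, 0, 0]'

```text
time_s: 10.48
ee_pos: [593.5, -184.9, 198.0]
ee_rot: [180.0, 0.0, 91.8]
force: [-1.0, -0.2, 0.9]
gripper_width: 0.2
gripper_force: 0.4
```

Call:
step_arm --plan '[0, 0, 0.1, 0, 0, 0, 0, 0, 0, 0, 0, 0]'

```text
time_s: 10.65
ee_pos: [593.5, -184.9, 197.1]
ee_rot: [-180.0, 0.0, 91.8]
force: [-0.6, -0.0, 1.4]
gripper_width: 0.4
gripper_force: 1.2
```

Call:
step_arm --plan '[0, 0, 0.1, 0, 0, 0, 0, 0, 0, 0, 0, 0]'

```text
time_s: 10.82
ee_pos: [593.4, -184.9, 196.3]
ee_rot: [-180.0, 0.0, 91.8]
force: [-2.0, 1.0, 4.7]
gripper_width: 0.4
gripper_force: 2.4
```

Call:
step_arm --plan '[0, 0, 0.05, 0, 0, 0, 0, 0, 0, 0, 0, 0]'

```text
time_s: 10.98
ee_pos: [593.4, -184.9, 196.3]
ee_rot: [180.0, 0.0, 91.8]
force: [-1.8, -0.3, 7.4]
gripper_width: 0.6
gripper_force: 3.3
```

Call:
step_arm --plan '[0, 0, 0.05, 0, 0, 0, 0, 0, 0, 0, 0, 0]'

```text
time_s: 11.15
ee_pos: [593.4, -184.9, 196.3]
ee_rot: [180.0, 0.0, 91.8]
force: [-4.3, -0.0, 8.4]
gripper_width: 0.4
gripper_force: 4.3
```

Call:
step_arm --plan '[0, 0, 0.08, 0, 0, 0, 0, 0, 0, 0, 0, 0]'

```text
time_s: 11.32
ee_pos: [593.4, -184.9, 196.3]
ee_rot: [179.9, 0.0, 91.8]
force: [-5.9, 0.3, 11.4]
gripper_width: 0.3
gripper_force: 5.9
```

Call:
step_arm --plan '[0, 0, 0.08, 0, 0, 0, 0, 0, 0, 0, 0, 0]'

```text
time_s: 11.48
ee_pos: [593.4, -184.9, 196.3]
ee_rot: [179.9, 0.1, 91.8]
force: [-5.0, 0.8, 14.9]
gripper_width: 0.5
gripper_force: 7.5
```

The lid is at the hard stop: 15 N and the tip at z 182.3 with no further give. I lift off and look again.

Call:
step_arm --plan '[0, 0, -0.5, 0, 0, 0, 0, 0, -2, 0, 0, 0, 0, 0, -4, 0, 0, 0, 0, 0, -4, 0, 0, 0, 0, -2, 0, 0, 0, 0]'

```text
time_s: 11.9
ee_pos: [579.7, -186.5, 306.1]
ee_rot: [179.0, 0.3, 91.8]
force: [0.5, -0.6, 0.6]
gripper_width: 0.6
gripper_force: 0.0
```

Call:
step_arm --plan '[-1, -4, 0, 0, 0, 0, -1, -4, 0, 0, 0, 0, -1, -4, 0, 0, 0, 0, 0, 0, 0, 0, 0, 0]'

```text
time_s: 12.23
ee_pos: [448.5, -219.8, 298.2]
ee_rot: [-179.8, 0.0, 91.6]
force: [-0.3, 0.6, -1.2]
gripper_width: 0.6
gripper_force: 0.0
```

```bash
cat >> fit.py <<'E'
def look(v0,n=3):
    # lid shut, yaw from edges fixed; pivot, handle angle, keeper at z182
    acc={}
    for i in range(n):
        for c in('scene','top'):
            p=viewer.grab_frame(c)
            for k,z in(('lid_press',182),('keeper_seat',182),('handle_pivot',223),('handle_grip',223)):
                r=viewer.pinpoint(k,p)
                if r and r[0]['score']>.35: acc.setdefault((k,c),[]).append(atz(p,r[0]['location'],z)[:2].round(0).tolist())
    for k in acc: print(k,acc[k])
    return p
E
python3 - <<'E'
from fit import *
p=look(0);print(sensors.state()['force'].round(1))
a=viewer.grab_frame('scene')
i=cv2.resize(a['img'][80:240,170:360],None,fx=2.1,fy=2.5);j=cv2.resize(p['img'][130:290,220:410],None,fx=2.1,fy=2.5)
cv2.imwrite('pics/c5.png',np.hstack([i,j])[:,:,::-1])
E
```

```text
('lid_press', 'scene') [[589.0, -175.0], [599.0, -167.0], [592.0, -167.0]]
('keeper_seat', 'scene') [[576.0, -101.0], [571.0, -91.0], [569.0, -86.0]]
('handle_pivot', 'scene') [[524.0, -83.0], [522.0, -75.0], [522.0, -84.0]]
('handle_grip', 'scene') [[441.0, -82.0], [446.0, -92.0], [451.0, -84.0]]
('lid_press', 'top') [[594.0, -180.0], [587.0, -178.0], [583.0, -180.0]]
('keeper_seat', 'top') [[573.0, -79.0], [577.0, -84.0], [573.0, -84.0]]
('handle_pivot', 'top') [[528.0, -82.0], [526.0, -91.0], [526.0, -90.0]]
('handle_grip', 'top') [[450.0, -93.0], [449.0, -91.0], [445.0, -92.0]]
[ 0.1 -0.  -0.1]
```

View pics/c5.png

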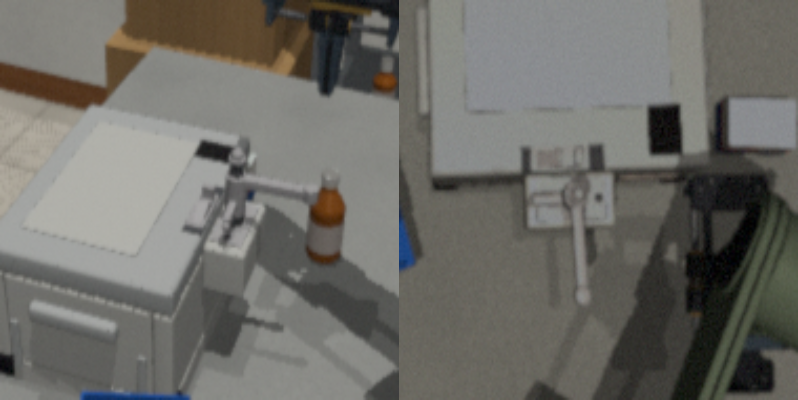

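The lid is shut and the lever is untouched, with the pivot near (526,-86) and the grip near (447,-91). I go down beside the lever on its right.

Call:
step_arm --plan '[4, 0, 0, 0, 0, 0, 4, 0, 0, 0, 0, 0, 0, 0, 4, 0, 0, 0, 0, 0, 4, 0, 0, 0, 0, 0, 0, 0, 0, 0]'

```text
time_s: 14.2
ee_pos: [446.9, -136.8, 211.9]
ee_rot: [-179.2, -0.3, 91.9]
force: [-1.8, 1.1, 0.0]
gripper_width: 0.4
gripper_force: 0.0
```

Call:
step_arm --plan '[0.5, 0, 0, 0, 0, 0, 0.5, 0, 0, 0, 0, 0, 0.2, 0, 0, 0, 0, 0, 0.2, 0, 0, 0, 0, 0]'

```text
time_s: 14.53
ee_pos: [453.1, -125.6, 220.6]
ee_rot: [179.7, 0.1, 91.8]
force: [-0.2, -0.8, -0.0]
gripper_width: 0.6
gripper_force: 0.0
```

Call:
step_arm --plan '[0.3, 0, 0.1, 0, 0, 0, 0.3, 0, 0.1, 0, 0, 0, 0.3, 0, 0.1, 0, 0, 0, 0.2, 0, 0, 0, 0, 0, 0, 0, 0, 0, 0, 0]'

```text
time_s: 14.95
ee_pos: [451.6, -114.1, 215.6]
ee_rot: [180.0, 0.0, 91.8]
force: [0.5, -0.4, 0.3]
gripper_width: 0.5
gripper_force: 0.5
```

Call:
step_arm --plan '[0.4, -0.1, 0, 0, 0, 0.05, 0.4, -0.1, 0, 0, 0, 0.05, 0.4, -0.1, 0, 0, 0, 0.05, 0.4, -0.1, 0, 0, 0, 0.05]'

```text
time_s: 15.28
ee_pos: [447.8, -98.4, 215.4]
ee_rot: [-180.0, 0.1, 80.2]
force: [0.2, -3.0, -0.0]
gripper_width: 0.5
gripper_force: 1.0
```

Call:
step_arm --plan '[0.38, -0.11, 0, 0, 0, 0.05, 0.38, -0.11, 0, 0, 0, 0.05, 0.38, -0.11, 0, 0, 0, 0.05, 0.38, -0.11, 0, 0, 0, 0.05, 0.38, -0.11, 0, 0, 0, 0.05]'

```text
time_s: 15.7
ee_pos: [447.2, -78.6, 215.2]
ee_rot: [-179.9, 0.1, 65.9]
force: [0.0, -1.7, -0.4]
gripper_width: 0.4
gripper_force: 1.0
```

Call:
step_arm --plan '[0.38, -0.11, 0, 0, 0, 0.05, 0.38, -0.11, 0, 0, 0, 0.05, 0.38, -0.11, 0, 0, 0, 0.05]'

```text
time_s: 15.95
ee_pos: [449.3, -66.9, 215.1]
ee_rot: [-179.9, 0.1, 57.3]
force: [-1.0, -2.4, 0.0]
gripper_width: 0.3
gripper_force: 1.0
```

Call:
step_arm --plan '[0.38, -0.11, 0, 0, 0, 0.05, 0.38, -0.11, 0, 0, 0, 0.05, 0.38, -0.11, 0, 0, 0, 0.05]'

```text
time_s: 16.2
ee_pos: [453.0, -55.7, 215.0]
ee_rot: [-179.9, 0.1, 48.7]
force: [-1.7, -2.6, 0.1]
gripper_width: 0.4
gripper_force: 1.1
```

Call:
step_arm --plan '[0.38, -0.11, 0, 0, 0, 0.05, 0.38, -0.11, 0, 0, 0, 0.05, 0.38, -0.11, 0, 0, 0, 0.05]'

```text
time_s: 16.45
ee_pos: [455.2, -46.4, 214.0]
ee_rot: [-179.8, 0.6, 40.2]
force: [-10.3, -7.9, -0.2]
gripper_width: 0.4
gripper_force: 6.2
```

Call:
step_arm --plan '[0.38, -0.11, 0, 0, 0, 0.05, 0.38, -0.11, 0, 0, 0, 0.05, 0.38, -0.11, 0, 0, 0, 0.05]'

```text
time_s: 16.7
ee_pos: [458.7, -36.7, 213.6]
ee_rot: [-179.6, 1.0, 31.6]
force: [-18.5, -4.7, 7.9]
gripper_width: 0.5
gripper_force: 8.7
```

Call:
step_arm --plan '[0, 0, 0, 0, 0, 0, 0, 0, 0, 0, 0, 0]'

```text
time_s: 16.87
ee_pos: [460.0, -36.0, 214.2]
ee_rot: [-179.6, 0.8, 31.7]
force: [-14.1, -3.5, 6.4]
gripper_width: 0.5
gripper_force: 6.5
```

```bash
python3 - <<'E'
from fit import *
p=look(0,2)
s=sensors.state();print(s['force'].round(1),s['ee_pos'].round(1),s['ee_rot'].round(1))
a=viewer.grab_frame('scene')
i=cv2.resize(a['img'][110:230,210:350],None,fx=2.85,fy=3.3);j=cv2.resize(p['img'][150:270,240:380],None,fx=2.85,fy=3.3)
cv2.imwrite('pics/c6.png',np.hstack([i,j])[:,:,::-1])
E
```

```text
('lid_press', 'scene') [[590.0, -172.0], [591.0, -180.0]]
('keeper_seat', 'scene') [[572.0, -89.0], [579.0, -94.0]]
('handle_pivot', 'scene') [[529.0, -86.0], [525.0, -78.0]]
('handle_grip', 'scene') [[478.0, -12.0]]
('lid_press', 'top') [[593.0, -178.0], [593.0, -179.0]]
('keeper_seat', 'top') [[574.0, -84.0]]
('handle_pivot', 'top') [[530.0, -81.0], [526.0, -84.0]]
[-14.   -3.    6.4] [460.1 -36.  214.2] [-179.6    0.8   31.7]
```

View pics/c6.png

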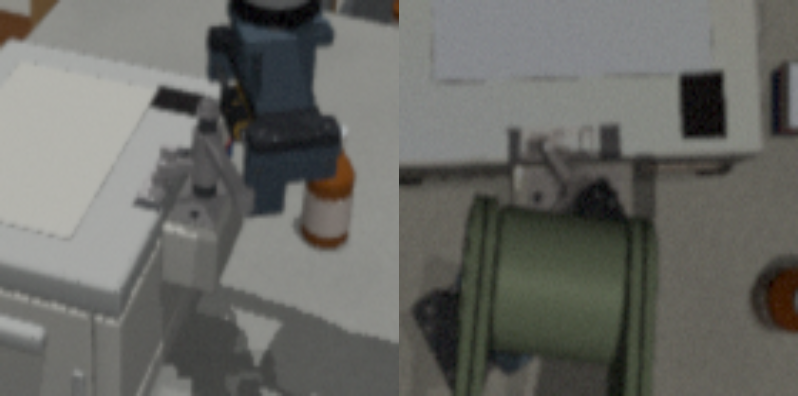

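The lever is at about 1.0 rad and climbing. The finger drags against its rise (+6 N in z), so I raise the tool along with it and go gently.

Call:
step_arm --plan '[0, 0, -0.2, 0, 0, 0, 0, 0, -0.2, 0, 0, 0, 0, 0, 0, 0, 0, 0]'

```text
time_s: 18.17
ee_pos: [461.5, -36.6, 217.7]
ee_rot: [-179.8, 0.7, 31.7]
force: [-7.5, -5.2, -1.4]
gripper_width: 1.0
gripper_force: 4.9
```

Call:
step_arm --plan '[0.19, -0.05, -0.05, 0, 0, 0.02, 0.19, -0.05, -0.05, 0, 0, 0.02]'

```text
time_s: 18.33
ee_pos: [463.0, -33.8, 218.1]
ee_rot: [-179.7, 0.9, 29.3]
force: [-12.0, -5.2, -1.2]
gripper_width: 0.3
gripper_force: 6.2
```

Call:
step_arm --plan '[0.19, -0.05, -0.05, 0, 0, 0.02, 0.19, -0.05, -0.05, 0, 0, 0.02]'

```text
time_s: 18.5
ee_pos: [465.4, -30.8, 218.9]
ee_rot: [-179.7, 0.9, 27.0]
force: [-11.9, -3.8, -0.6]
gripper_width: 0.3
gripper_force: 6.3
```

Call:
step_arm --plan '[0.2, -0.06, -0.03, 0, 0, 0.02, 0.2, -0.06, -0.03, 0, 0, 0.02, 0.2, -0.06, -0.03, 0, 0, 0.02]'

```text
time_s: 18.75
ee_pos: [469.9, -26.1, 219.8]
ee_rot: [-179.6, 0.9, 23.6]
force: [-12.4, -2.0, -0.7]
gripper_width: 0.6
gripper_force: 6.1
```

Call:
step_arm --plan '[0.2, -0.06, -0.03, 0, 0, 0.025, 0.2, -0.06, -0.03, 0, 0, 0.025, 0.2, -0.06, 0, 0, 0, 0.025]'

```text
time_s: 19.0
ee_pos: [476.0, -21.4, 220.9]
ee_rot: [-179.7, 0.7, 19.2]
force: [-10.0, 0.3, 0.2]
gripper_width: 0.5
gripper_force: 4.2
```

Call:
step_arm --plan '[0.15, -0.05, 0, 0, 0, 0.02, 0.15, -0.05, 0, 0, 0, 0.02]'

```text
time_s: 19.17
ee_pos: [479.6, -19.2, 221.1]
ee_rot: [-179.7, 0.6, 17.0]
force: [-7.5, 1.7, -0.6]
gripper_width: 0.8
gripper_force: 3.2
```

Call:
step_arm --plan '[0.15, -0.05, 0, 0, 0, 0.02, 0.15, -0.05, 0, 0, 0, 0.02]'

```text
time_s: 19.33
ee_pos: [482.5, -17.3, 221.1]
ee_rot: [-179.7, 0.6, 14.7]
force: [-6.2, 1.5, -0.7]
gripper_width: 0.5
gripper_force: 3.3
```

Call:
step_arm --plan '[0.15, -0.05, 0, 0, 0, 0.02, 0.15, -0.05, 0, 0, 0, 0.02]'

```text
time_s: 19.5
ee_pos: [485.8, -15.8, 221.1]
ee_rot: [-179.8, 0.5, 12.4]
force: [-3.4, 0.3, -1.3]
gripper_width: 0.2
gripper_force: 1.6
```

Call:
step_arm --plan '[0.12, -0.04, 0, 0, 0, 0.015, 0.12, -0.04, 0, 0, 0, 0.015]'

```text
time_s: 19.67
ee_pos: [491.8, -15.0, 222.7]
ee_rot: [-180.0, -0.0, 10.6]
force: [-0.2, 0.3, 0.6]
gripper_width: 0.5
gripper_force: 0.0
```

Call:
step_arm --plan '[0.12, -0.04, 0, 0, 0, 0.015, 0.12, -0.04, 0, 0, 0, 0.015]'

```text
time_s: 19.83
ee_pos: [494.5, -13.9, 223.2]
ee_rot: [180.0, -0.1, 8.9]
force: [-1.0, 0.3, -0.2]
gripper_width: 0.1
gripper_force: 0.3
```

Force fell to zero and the lever ran ahead, so it has dropped into the notch. I bring it on to the stop in small steps.

Call:
step_arm --plan '[0, 0, 0.2, 0, 0, 0, 0, 0, 0.2, 0, 0, 0, 0.1, -0.03, 0, 0, 0, 0.01]'

```text
time_s: 20.08
ee_pos: [494.5, -13.5, 218.4]
ee_rot: [-180.0, 0.0, 8.4]
force: [-0.0, 0.2, 0.8]
gripper_width: 0.4
gripper_force: 0.1
```

Call:
step_arm --plan '[0.1, -0.03, 0, 0, 0, 0.01, 0.1, -0.03, 0, 0, 0, 0.01]'

```text
time_s: 20.25
ee_pos: [496.1, -12.7, 218.5]
ee_rot: [180.0, 0.1, 7.2]
force: [-0.5, -0.5, 0.3]
gripper_width: 0.4
gripper_force: 0.8
```

Call:
step_arm --plan '[0.1, -0.02, 0, 0, 0, 0.01, 0, 0, 0, 0, 0, 0]'

```text
time_s: 20.42
ee_pos: [497.5, -12.2, 218.7]
ee_rot: [-180.0, 0.0, 6.7]
force: [-1.0, -0.1, -0.4]
gripper_width: 0.3
gripper_force: 0.6
```

Call:
step_arm --plan '[0.08, -0.02, 0, 0, 0, 0.01, 0, 0, 0, 0, 0, 0]'

```text
time_s: 20.58
ee_pos: [498.4, -11.9, 218.8]
ee_rot: [-180.0, 0.0, 6.1]
force: [-2.0, -0.1, 0.0]
gripper_width: 0.6
gripper_force: 0.6
```

Call:
step_arm --plan '[0.08, -0.02, 0, 0, 0, 0.01, 0, 0, 0, 0, 0, 0]'

```text
time_s: 20.75
ee_pos: [499.2, -11.6, 218.8]
ee_rot: [-180.0, -0.0, 5.5]
force: [-1.3, -1.0, -1.4]
gripper_width: 0.5
gripper_force: 0.6
```

Call:
step_arm --plan '[0.08, -0.02, 0, 0, 0, 0.01, 0, 0, 0, 0, 0, 0]'

```text
time_s: 20.92
ee_pos: [500.0, -11.3, 218.9]
ee_rot: [-180.0, -0.0, 4.9]
force: [-1.2, 0.5, -0.7]
gripper_width: 0.3
gripper_force: 0.6
```

Call:
step_arm --plan '[0.08, -0.02, 0, 0, 0, 0.01, 0, 0, 0, 0, 0, 0]'

```text
time_s: 21.08
ee_pos: [500.7, -10.9, 218.8]
ee_rot: [-180.0, 0.0, 4.4]
force: [-2.8, -0.0, -0.7]
gripper_width: 0.4
gripper_force: 0.7
```

Call:
step_arm --plan '[0.08, -0.02, 0, 0, 0, 0.01, 0, 0, 0, 0, 0, 0]'

```text
time_s: 21.25
ee_pos: [501.1, -10.6, 218.7]
ee_rot: [-180.0, 0.1, 3.8]
force: [-2.9, 2.2, 0.2]
gripper_width: 0.1
gripper_force: 1.3
```

Call:
step_arm --plan '[0.08, -0.02, 0, 0, 0, 0.01, 0, 0, 0, 0, 0, 0]'

```text
time_s: 21.42
ee_pos: [501.4, -10.3, 218.5]
ee_rot: [-180.0, 0.1, 3.2]
force: [-5.3, 3.6, 1.0]
gripper_width: 0.6
gripper_force: 2.1
```

Call:
step_arm --plan '[0.08, 0, 0, 0, 0, 0, 0, 0, 0, 0, 0, 0]'

```text
time_s: 21.58
ee_pos: [501.8, -10.1, 218.4]
ee_rot: [-179.9, 0.2, 3.3]
force: [-6.0, 2.7, 0.7]
gripper_width: 0.4
gripper_force: 2.6
```

Call:
step_arm --plan '[0.05, 0, 0, 0, 0, 0, 0, 0, 0, 0, 0, 0]'

```text
time_s: 21.75
ee_pos: [502.0, -10.0, 218.4]
ee_rot: [-179.9, 0.2, 3.3]
force: [-5.3, 2.6, -1.0]
gripper_width: 0.4
gripper_force: 2.9
```

Call:
step_arm --plan '[0.08, 0, 0, 0, 0, 0, 0, 0, 0, 0, 0, 0]'

```text
time_s: 21.92
ee_pos: [502.3, -9.8, 218.2]
ee_rot: [-179.9, 0.3, 3.3]
force: [-6.9, 2.7, -0.3]
gripper_width: 0.8
gripper_force: 3.4
```

Call:
step_arm --plan '[0.08, 0, 0, 0, 0, 0, 0, 0, 0, 0, 0, 0, 0, 0, 0, 0, 0, 0]'

```text
time_s: 22.17
ee_pos: [502.5, -9.7, 218.1]
ee_rot: [-179.9, 0.4, 3.3]
force: [-7.7, 3.3, -0.2]
gripper_width: 0.4
gripper_force: 3.9
```

```bash
python3 - <<'E'
from fit import *
a=viewer.grab_frame('scene');p=viewer.grab_frame('top')
for k in('handle_grip','handle_pivot','keeper_seat'):
    for c in(a,p):
        r=viewer.pinpoint(k,c);print(k,[(np.round(atz(c,q['location'],182 if k[0]=='k' else 223)[:2]),round(q['score'],2)) for q in r[:1]])
print(sensors.state()['force'].round(1),sensors.state()['ee_pos'].round(1))
i=cv2.resize(a['img'][110:230,210:350],None,fx=2.85,fy=3.3);j=cv2.resize(p['img'][150:270,240:380],None,fx=2.85,fy=3.3)
cv2.imwrite('pics/c7.png',np.hstack([i,j])[:,:,::-1])
E
```

```text
handle_grip [(array([527.,  -4.]), 0.63)]
handle_grip [(array([513., 182.]), 0.3)]
handle_pivot []
handle_pivot []
keeper_seat [(array([577., -90.]), 0.98)]
keeper_seat [(array([572., -87.]), 0.71)]
[-7.7  3.4 -0.1] [502.5  -9.7 218.1]
```

View pics/c7.png

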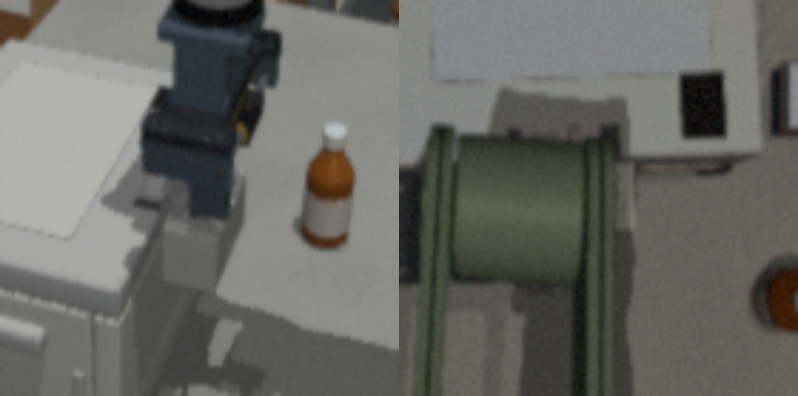

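The handle bears on the stop at about 8 N. I back away, raise and check.

Call:
step_arm --plan '[-0.5, 0, 0, 0, 0, 0, -2, 0, 0, 0, 0, 0, -4, 0, 0, 0, 0, 0, -4, 0, 0, 0, 0, 0, 0, 0, -3, 0, 0, 0]'

```text
time_s: 22.98
ee_pos: [380.6, -16.0, 236.9]
ee_rot: [-179.8, 2.1, 3.2]
force: [-4.1, -0.2, -4.0]
gripper_width: 0.4
gripper_force: 0.0
```

Call:
step_arm --plan '[0, 0, -4, 0, 0, 0, -2, 4, -3, 0, 0, 0, -2, 4, 0, 0, 0, 0, 0, 4, 0, 0, 0, 0, 0, 4, 0, 0, 0, 0]'

```text
time_s: 23.4
ee_pos: [375.1, -168.7, 314.0]
ee_rot: [179.7, -0.4, 3.3]
force: [0.6, 0.1, -0.2]
gripper_width: 0.4
gripper_force: 0.0
```

Call:
step_arm --plan '[0, 4, 0, 0, 0, 0, 0, 4, 0, 0, 0, 0, 0, 0, 0, 0, 0, 0, 0, 0, 0, 0, 0, 0]'

```text
time_s: 23.73
ee_pos: [379.7, -248.7, 312.2]
ee_rot: [179.9, -0.1, 3.0]
force: [0.2, 0.9, -0.0]
gripper_width: 0.2
gripper_force: 0.0
```

```bash
python3 - <<'E'
from fit import *
p=look(0,2);a=viewer.grab_frame('scene')
print(sensors.state()['force'].round(1),sensors.state()['ee_pos'].round(1))
i=cv2.resize(a['img'][110:230,210:350],None,fx=2.85,fy=3.3);j=cv2.resize(p['img'][150:270,240:380],None,fx=2.85,fy=3.3)
cv2.imwrite('pics/c8.png',np.hstack([i,j])[:,:,::-1])
E
```

```text
('lid_press', 'scene') [[588.0, -172.0], [591.0, -176.0]]
('keeper_seat', 'scene') [[570.0, -74.0], [575.0, -83.0]]
('handle_pivot', 'scene') [[528.0, -88.0], [524.0, -79.0]]
('handle_grip', 'scene') [[518.0, 10.0], [518.0, 15.0]]
('lid_press', 'top') [[589.0, -184.0], [600.0, -181.0]]
('keeper_seat', 'top') [[566.0, -78.0], [573.0, -81.0]]
('handle_pivot', 'top') [[531.0, -86.0], [538.0, -79.0]]
('handle_grip', 'top') [[521.0, 1.0]]
[-0.5 -0.5 -0.2] [ 379.2 -246.3  312.1]
```

View pics/c8.png

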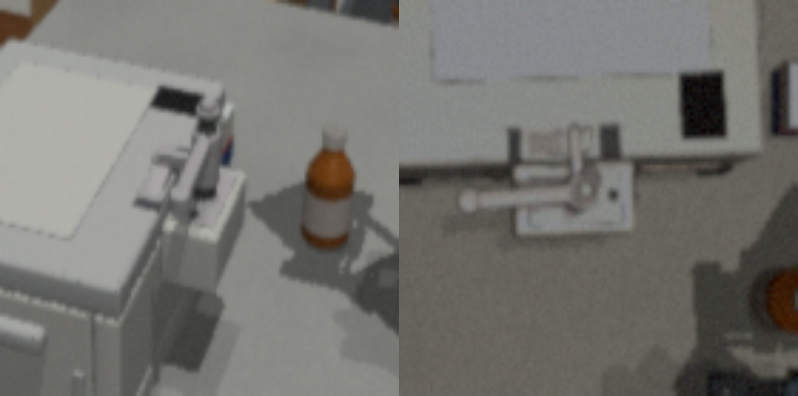

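The lid is shut. The lever lies along the box front (top crop (470,200) to (588,188)) with its tongue in the keeper notch by the end stop, and the bottle and carton stand where they were. I hand it in.

```bash
python3 -c "
from h import *
print(env.job_done())"
```

```text
the job is handed in; nothing more can be done
None
```

The job is handed in: the lid is shut on its hard stop (15 N), the handle dropped into the notch and was brought onto the end stop with about 8 N, and the arm is clear with the bottle and carton unmoved in the last picture; the bin was not in it, and while climbing the cam the push on the handle briefly reached about 18 N against the expected 6 to 12 N.

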